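# Push the charcoal block home down the loading slide

### The job

Line the black charcoal soldering block up with the lane of the metal loading slide and push it down the lane between the two guide rails until its far face rests flat against the end stop. Only push it: the block stays flat on the plate and is never lifted, and neither the block nor the gripper may touch either rail. Bring it gently against the stop, and leave the other things on the bench where they are.

Things in the scene. Friction and masses are not known exactly. Their poses are not given: they have to be found in the camera images.
- charcoal_block: Black charcoal soldering block, loose, 0.1 to 0.2 kg: 57 mm (x) by 87 mm (y) by 30 mm high (solid body 56 x 84 mm, the rest is binding wire). Origin at the centre of its underside. It lies lengthwise on the bare loading end: its y axis within 0.15 rad of the lane's line (either way), its centre up to 18 mm off the centre line. Slides with ordinary friction, stays where left.
- slide_plate: Fixed aluminium plate, 262 mm (x) by 114 mm (y), 6 mm thick, on the bench, turned differently each time. Origin at the centre of its underside; x points down the lane to the end stop, roughly to the robot's right and a little back towards it; y points away from the robot. From x = -131 to -11 mm it is a bare loading end; the rails stand on the rest.
- left_rail: Fixed steel guide rail on the +y side of the lane (away from the robot), 142 mm long, 12 mm wide, 14 mm high above the plate (top 20 mm above the bench), with a rounded end at the mouth. Origin at the middle of its underside: plate x = 60, y = +46 mm. The lane between the rails is 80 mm wide.
- right_rail: The same rail on the -y side (nearer the robot): plate x = 60, y = -46 mm.
- end_stop: Fixed steel bar across the end of the lane, 12 mm thick (x), 74 mm wide, 22 mm high above the plate. Origin at the middle of the lower edge of the face that looks up the lane.
- lane_mouth (a point): Point on the plate's top, on the lane's centre line, where the rails begin (plate x = -11 mm); axes as the plate's. Beside the loading end the bench is clear for 50 mm; behind it, in line with the lane, 15 mm or more is clear, then comes a wooden bench pin 24 mm high.
- stop_face (a point): Point on the plate's top in the middle of the end stop's face (plate x = 119 mm); axes as the plate's. With the block home, its origin is 42 mm short of this point.
- steel_disc_block: Bystander: round steel block with a stem, 34 mm across, 23 mm high, on the bench beside the left (+y) rail. Origin under its centre.
- solder_box: Bystander: tiny clear box, 20 x 34 x 10 mm, on the bench beside the right (-y) rail. Origin under its centre.
- borax_dish: Bystander: round shallow dish, 72 mm across, 18 mm high, at the back of the bench. Origin under its centre.
- gas_lighter: Bystander: clear gas lighter, 33 x 106 x 16 mm, at the back of the bench. Origin under its centre.
- emery_stick: Bystander: flat wooden stick, 15 x 150 x 10 mm, on the right of the bench. Origin under its centre.
- pliers_flat: Bystander: red-handled pliers, 44 x 141 x 11 mm, on the right of the bench. Origin under its middle.

How it is judged:
On the way:
1. the block is in the lane, between the rails, flat on the plate (x of charcoal_block in the frame of slide_plate above 0.036 m and y of charcoal_block in the frame of slide_plate between -0.013 and 0.013 m and z of charcoal_block in the frame of slide_plate below 0.01 m), for 0.1 s.
At the end, for the whole second after the job is handed in: The block lies flat and at rest in the lane, between the rails, its far face against the end stop (gap under 5 mm) and square to it within 0.08 rad (x of charcoal_block in the frame of stop_face between -0.047 and -0.039 m and y of charcoal_block in the frame of slide_plate between -0.013 and 0.013 m and z of charcoal_block in the frame of slide_plate below 0.009 m and angle between charcoal_block's own z axis and vertical below 0.05 rad and angle between the y axis of charcoal_block and the x axis of slide_plate, either way round below 0.08 rad and linear speed of charcoal_block below 0.01 m/s); the robot touches nothing.
It fails at once if the block or the robot touches a rail (over 0.3 N) (contact force between any of left_rail, right_rail and anything else above 0.3 N).
It fails at once if the block is lifted more than 6 mm off the plate or tipped (z of charcoal_block in the frame of slide_plate above 0.012 m or angle between charcoal_block's own z axis and vertical above 0.15 rad).
It fails at once if the block is driven against the stop with more than 40 N (contact force between charcoal_block and end_stop above 40 N).
It fails at once if another thing on the bench is moved more than 20 mm (distance of any of steel_disc_block, solder_box, borax_dish, gas_lighter, emery_stick, pliers_flat from where it was at the start of the episode above 0.02 m).
It also fails if it takes over 67 s, if anything falls off the work surface, if the arm or the gripper's body presses on something with over 40 N, if the wrist force passes 120 N, or if a joint passes its speed limit or range.

### The arm

A 6-joint arm with a two-finger parallel gripper is mounted at the origin on a cart in front of the work surface, level with it; the furniture and walls round the work are solid. World frame = base frame: x ahead of the robot, y to its left, z up, the work surface at z = 0. Lengths are in m, angles in rad, forces in N, time in s.
With the tool pointing down it reaches from about 0.375 to 0.975 m from the base axis. Payload 3.8 kg.
Tool frame: the origin (TCP) lies on the centre line of the jaws, within the pads' length; the fingertips stand 25 mm ahead of it and the grasp point (between the pads) lies 6 mm ahead of it; z points along the fingers, y is the line along which they close (so a half turn about z gives the same grasp; the last joint's range is limited). The gripper opens to 85 mm and grips with 20 to 120 N. Pads are 22 mm wide; open, the fingers measure 114 mm over their backs; the gripper's body (76 mm by 85 mm) begins 54 mm behind the grasp point. The pads swing forward as they close: fully open they stand 13 mm farther back than shut.
Start: joints at [-1.243, 0.264, 1.604, -0, 1.274, -0.037], TCP at [0.241, -0.631, 0.256] pointing down, gripper open.
Joint ranges: [-2.63, 2.63], [-0.94, 2.18], [0.31, 2.57], [-1.31, 4.45], [0, 2.66], [-2.55, 2.55]. Speed limits (rad/s): [2.57, 2.57, 3.14, 3.14, 3.14, 3.14].

### API

Orientations are given as a rotation vector (axis times angle).
In Python, from workcell import bot gives the robot as it stands. The module is installed in compiled form; this text tells all that it offers.
- The arm moves only by the tool play_rows, never from a script. Its argument "commands" is a list that holds one entry, the list of rows, each a list of 7 numbers: the shift along the tool's x, y, z as a fraction of full scale, then the turn, a rotation vector about the tool's x, y, z as a fraction of full scale, then the closure, from -1 (fully open) to 1 (shut). A call has 1 to 8 rows; each row is the pose to reach, as a shift and turn from the pose commanded when the call began, along the tool's axes at that moment, turning the shorter way round; what a row does not reach only later rows make up. Full scale, the value 1, is 60 cm for a shift and 180 degrees for a turn. A row lasts 1/10 s, in which the tool goes at most 50 mm and 8.59 degrees, less where a joint would pass 70% of its speed; a pose out of reach is approached as far as the arm can. A call with a number of a shift or a turn outside -1 to 1 is refused whole. A call with a gripper value outside its range is refused whole. The fingers move at their own pace and stop on an object; "force" is the grip in N (left out, the last holds). Time passes only in rows, so rows that repeat a pose let the fingers close. It gives the time, the measured TCP pose, the force, the opening and the grip force at its end, in the units of the state.
- bot.read_state(): the state, without advancing time (a new reading comes with each control period).
- bot.read_camera(name): name is "side" or "top" or "wrist"; returns the picture (420x560x3 uint8, blue, green, red); there is no depth.
- bot.camera_params(name): a dict with "fov_y" (degrees; the focal length in pixels is half the picture's height over the tangent of half this angle, whatever the lens; pixels are square), "cx", "cy" (the principal point, pixels), "rvec" (rotation vector, rad) and "tvec" (3), from world to camera coordinates, as OpenCV has them. Camera axes: x right, y down, z forward; pixel columns grow to the right and rows downward; lengths in m; the calibration is good to about 2 mm. A picture is of the moment at which its call begins: read the wrist's pose just before it. camera_params takes no time and is no camera call; for the wrist camera it gives the pose at the moment of the call.
- bot.finish_job(): hands the job in; it is judged then, once.
The state is a dict: "time": time; "q": joint angles; "joint_vel": joint speeds; "joint_torque": joint torques, N m; "tool_pos": TCP position; "tcp_rot": TCP orientation; "wrist_force": force on the tool from outside, world axes, zero at the start; "torque": the same for the moment, N m; "width": opening from 0.0 (shut) to 1.0 (fully open); "grip_force": force on a finger pad.
Only numpy, scipy, OpenCV 4.12 (cv2) and the standard library are available. Lean on these libraries where they do the work, as an engineer would, in place of code of your own. Each camera call takes 0.05 s, during which the arm holds its last target. There are 200 camera calls.

## Working session

There is one attempt and no reset: what is moved stays moved. The work goes in short steps, Python scripts to look and compute and a tool call to move; the robot and the scene stay as the last step left them, time stands still between calls to the robot, and variables do not carry over. Pictures are saved under pics/ and viewed, at most 10 in all, crops included, and the job is handed in when it is done.

Besides the shell and the picture viewer there is one more tool, called in YAML: its name, and indented under it one key for each argument. play_rows: Moves the arm, as the interface text tells. Its arguments: {"type":"object","properties":{"commands":{"type":"array"},"force":{"type":"number"}},"required":["commands"]}

```bash
mkdir -p pics; cat > h.py <<'E'
import numpy as np, cv2
from workcell import bot
def cam(n):
    p=bot.camera_params(n); f=210/np.tan(np.radians(p["fov_y"])/2)
    R=cv2.Rodrigues(np.array(p["rvec"],float))[0]; t=np.array(p["tvec"],float)
    return f,p["cx"],p["cy"],R,t
def ray(c,uv,z):
    f,cx,cy,R,t=c; uv=np.atleast_2d(uv).astype(float)
    d=np.c_[(uv[:,0]-cx)/f,(uv[:,1]-cy)/f,np.ones(len(uv))]@R
    o=-R.T@t
    return o+d*((z-o[2])/d[:,2])[:,None]
def proj(c,P):
    f,cx,cy,R,t=c; q=np.atleast_2d(P)@R.T+t
    return np.c_[q[:,0]/q[:,2]*f+cx,q[:,1]/q[:,2]*f+cy]
E
python3 - <<'E'
from h import *
for n in("top","side"):
    im=bot.read_camera(n); cv2.imwrite(f"pics/{n}0.png",im)
    c=cam(n); print(n,c[0],c[1:3],-c[3].T@c[4],c[3].round(3).tolist())
print(bot.read_state())
E
```

```text
top 399.210685941581 (279.0397295552536, 213.328331492831) [ 0.35562269 -0.15799585  0.87174641] [[0.027, -1.0, 0.003], [-0.988, -0.027, -0.149], [0.149, 0.001, -0.989]]
side 414.54853908468823 (277.65471497082103, 205.3301450487949) [ 0.53360851 -1.15149947  0.48898403] [[0.999, 0.053, 0.008], [0.029, -0.414, -0.91], [-0.045, 0.909, -0.415]]
{'time': 0.1, 'q': array([-1.24289616e+00,  2.64713939e-01,  1.60522898e+00, -1.69795224e-05,
        1.27374704e+00, -3.69069861e-02]), 'joint_vel': array([ 0.00100672, -0.00207464, -0.00179634,  0.00072195, -0.00125081,
       -0.00167707]), 'joint_torque': array([ 6.84296065e-04, -5.16705787e+01, -3.68589628e+01,  2.10026155e-05,
        6.33012285e-03,  3.32139564e-05]), 'tool_pos': array([ 0.24060852, -0.62999738,  0.25506672]), 'tcp_rot': array([-3.08743546e+00, -5.69497120e-01,  5.02534641e-04]), 'wrist_force': array([-0.22554143,  0.25704504,  0.11545874]), 'torque': array([-0.02071632,  0.00409023, -0.0246057 ]), 'grip_force': 0.0, 'width': 0.9989587933666096}
```

View pics/top0.png

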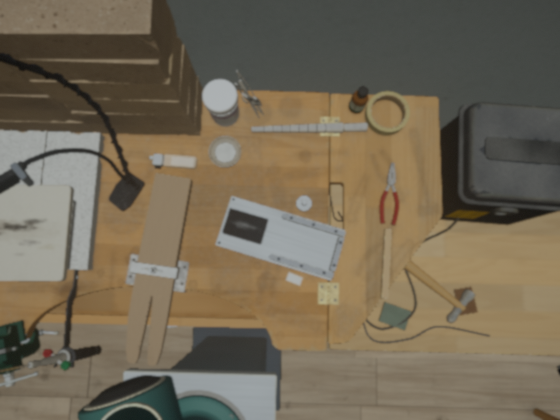

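View pics/side0.png

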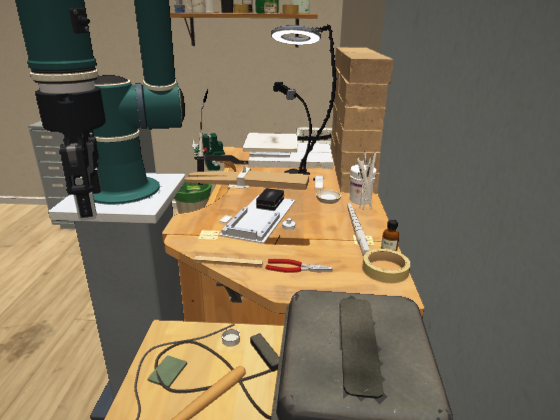

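The top view shows the plate with corners at about (232,197), (345,230), (332,278) and (218,245). The block is at about (225–267, 207–243), and there is a disc at (304,203) and a box at (294,279). In the side view the block is at about (270,198) and the arm stands clear at the left.

```bash
cat > meas.py <<'E'
from h import *
def measure(im=None,n=4,tag=None):
    im=np.mean([bot.read_camera("top").astype(float) for _ in range(n)],0).astype(np.uint8) if im is None else im
    c=cam("top"); hsv=cv2.cvtColor(im,cv2.COLOR_BGR2HSV)
    roi=np.zeros(im.shape[:2],np.uint8); cv2.rectangle(roi,(205,185),(360,290),255,-1)
    pl=cv2.inRange(hsv,(0,0,100),(180,60,255))&roi
    bk=cv2.inRange(hsv,(0,0,0),(180,255,75))&roi
    big=lambda m:max(cv2.findContours(m,cv2.RETR_EXTERNAL,cv2.CHAIN_APPROX_NONE)[0],key=cv2.contourArea)
    k=np.ones((3,3),np.uint8)
    P=cv2.convexHull(big(cv2.morphologyEx(pl|bk,cv2.MORPH_OPEN,k)))[:,0]
    B=cv2.convexHull(big(cv2.morphologyEx(bk,cv2.MORPH_OPEN,k)))[:,0]
    out=[]
    for pts,z in((P,0.006),(B,0.036)):
        w=ray(c,pts,z)[:,:2]; r=cv2.minAreaRect((w*1000).astype(np.float32))
        b=cv2.boxPoints(r); e=[b[1]-b[0],b[2]-b[1]]; e=max(e,key=np.linalg.norm)
        a=np.arctan2(e[1],e[0]); a=a if np.sin(a)<0 else a+np.pi
        out.append((np.array(r[0]),sorted(r[1]),(a+np.pi)%(2*np.pi)-np.pi))
    (pc,ps,pa),(bc,bs,ba)=out
    R=np.array([[np.cos(pa),np.sin(pa)],[-np.sin(pa),np.cos(pa)]])
    print("plate",pc,ps,pa,"block",bc,bs,ba,"blk in plate",R@(bc-pc),"dang",ba-pa)
    if tag:
        v=im.copy(); cv2.polylines(v,[P],1,(0,0,255)); cv2.polylines(v,[B],1,(0,255,0))
        cv2.imwrite(tag,cv2.resize(v[185:290,205:360],None,fx=5,fy=5,interpolation=cv2.INTER_NEAREST))
if __name__=="__main__":
    import sys; measure(tag=sys.argv[1])
E
python3 meas.py pics/m1.png
```

```text
plate [ 433.8734436  -161.98939514] [116.74071502685547, 266.5137023925781] -1.8399937 block [453.13659668 -86.10059357] [51.092308044433594, 80.43739318847656] -1.82916 blk in plate [-78.27882707  -1.61383468] dang 0.01083374
```

View pics/m1.png

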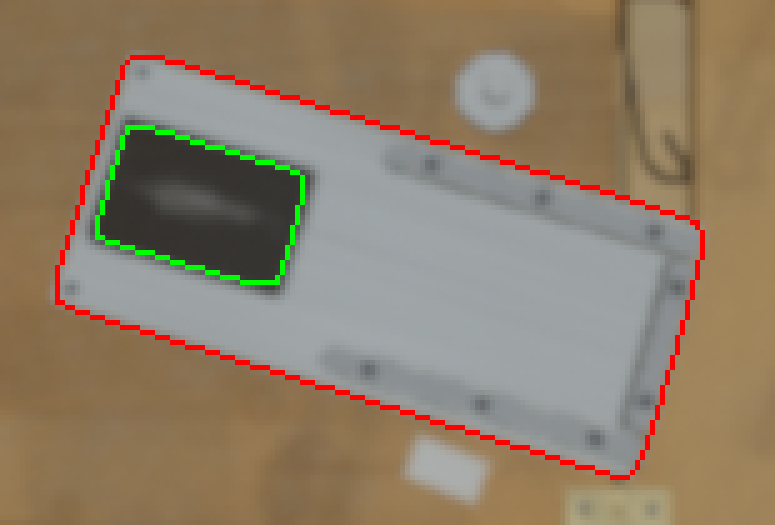

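The contours fit well. The block sits at about plate (-78, -2) mm and is nearly parallel to the lane. I'll push its rear face with two partly open fingers held above rail height, which keeps it square.

```bash
cat > go.py <<'E'
import sys
from h import *
PC=np.array([.4339,-.1620]); PA=-1.840
U=np.array([np.cos(PA),np.sin(PA)]); V=np.array([-U[1],U[0]])
def plan(px,py,z):
    s=bot.read_state(); R=cv2.Rodrigues(s["tcp_rot"])[0]; x=-U
    T=np.c_[np.r_[x,0],np.r_[x[1],-x[0],0],[0,0,-1]]
    p=np.r_[PC+px*U+py*V,z]
    d=R.T@(p-s["tool_pos"])/.6; r=cv2.Rodrigues(R.T@T)[0].ravel()/np.pi
    q=s["tool_pos"][:2]-PC
    print("t",s["time"],"plate xy",q@U,q@V,"z",s["tool_pos"][2],"F",s["wrist_force"].round(2),"w",s["width"]); print("->",p,d.round(4),r.round(4))
if __name__=="__main__": plan(*map(float,sys.argv[1:4]))
E
python3 go.py -.152 0 .18
```

```text
t 0.3 plate xy 0.502859691562574 -0.06164705531395992 z 0.255764496336666 F [-0.66 -0.02  0.18] w 0.9970008882583469
-> [ 0.47432651 -0.01547458  0.18      ] [ 0.7293 -0.8184  0.127 ] [-2.000e-04 -1.000e-04 -2.982e-01]
```

play_rows:
  commands:
    - [[0.729,-0.818,0.05,0,0,-0.298,0.3],[0.729,-0.818,0.05,0,0,-0.298,0.3],[0.729,-0.818,0.05,0,0,-0.298,0.3],[0.729,-0.818,0.05,0,0,-0.298,0.3],[0.729,-0.818,0.05,0,0,-0.298,0.3],[0.729,-0.818,0.05,0,0,-0.298,0.3],[0.729,-0.818,0.05,0,0,-0.298,0.3],[0.729,-0.818,0.05,0,0,-0.298,0.3]]

```text
time: 1.1
tool_pos: [0.3831, -0.2552, 0.2382]
tcp_rot: [2.499, 1.902, 0.001]
wrist_force: [1.5, -0.9, 0.8]
width: 0.348
grip_force: 0.0
```

```bash
python3 go.py -.152 0 .12
```

```text
t 1.1 plate xy 0.10337748186366538 -0.02422777750407165 z 0.23823740246283065 F [ 1.53 -0.94  0.82] w 0.34758009804761925
-> [ 0.47432651 -0.01547458  0.12      ] [0.4257 0.0401 0.197 ] [ 0.0003  0.0001 -0.0001]
```

play_rows:
  commands:
    - [[0.42,0.04,0.1,0,0,0,0.3],[0.42,0.04,0.1,0,0,0,0.3],[0.42,0.04,0.1,0,0,0,0.3],[0.42,0.04,0.1,0,0,0,0.3],[0.42,0.04,0.19,0,0,0,0.3],[0.42,0.04,0.19,0,0,0,0.3],[0.42,0.04,0.19,0,0,0,0.3],[0.42,0.04,0.19,0,0,0,0.3]]

```text
time: 1.9
tool_pos: [0.4725, -0.0202, 0.1235]
tcp_rot: [-2.497, -1.904, 0.003]
wrist_force: [1.2, -0.2, 0.5]
width: 0.348
grip_force: 0.0
```

```bash
python3 go.py -.152 0 .06; python3 - <<'E'
from h import *
im=bot.read_camera("side"); cv2.imwrite("pics/s1.png",cv2.resize(im[130:250,180:340],None,fx=5,fy=5,interpolation=cv2.INTER_CUBIC))
E
```

```text
t 1.9 plate xy -0.14695518778876143 -0.0005510019388478346 z 0.12349657740191193 F [ 1.2  -0.21  0.53] w 0.34775453892823266
-> [ 0.47432651 -0.01547458  0.06      ] [0.0085 0.0011 0.1058] [-0.0006  0.0002  0.0004]
```

View pics/s1.png

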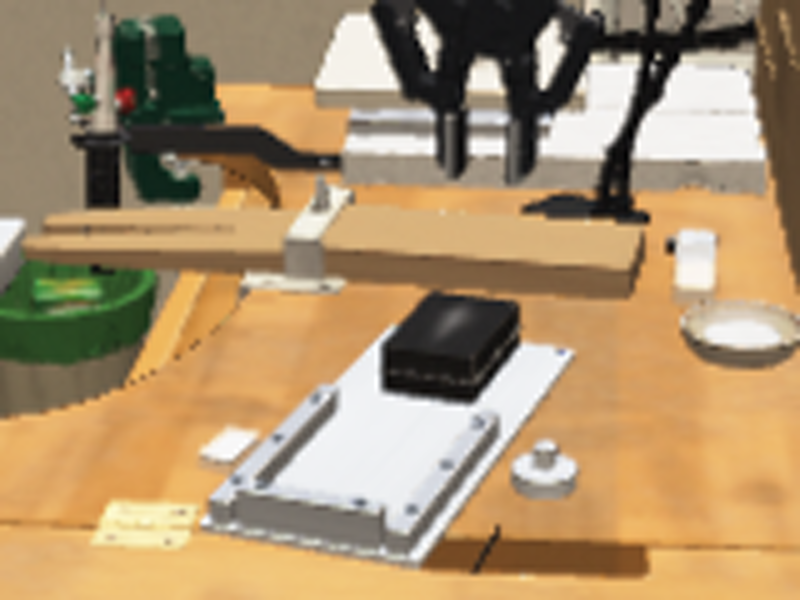

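The side view shows the fingertips at about full-image (270,165) and (283,167). The block is clear on the loading end and the bench pin is behind it. Next I'll get the tip height from this view.

```bash
python3 - <<'E'
from h import *
from go import U,V
c=cam("side"); p=np.array([.4725,-.0202])
for z in(.09,.095,.1,.105,.11):
    print(z,[proj(c,np.r_[p+s*.022*V+.011*U,z]).round(1).tolist() for s in(-1,1)])
E
```

```text
0.09 [[[267.7, 168.5]], [[282.3, 170.3]]]
0.095 [[[267.7, 166.9]], [[282.3, 168.6]]]
0.1 [[[267.7, 165.2]], [[282.3, 166.9]]]
0.105 [[[267.7, 163.6]], [[282.4, 165.3]]]
0.11 [[[267.7, 161.9]], [[282.4, 163.6]]]
```

play_rows:
  commands:
    - [[0.004,0,0.06,0,0,0,0.3],[0.004,0,0.1,0,0,0,0.3],[0.004,0,0.12,0,0,0,0.3],[0.004,0,0.12,0,0,0,0.3],[0.004,0,0.12,0,0,0,0.3]]

```text
time: 2.45
tool_pos: [0.4748, -0.019, 0.0534]
tcp_rot: [2.5, 1.9, 0.002]
wrist_force: [0.3, 0.3, 0.3]
width: 0.353
grip_force: 0.0
```

```bash
python3 go.py -.133 0 .049
```

```text
t 2.45 plate xy -0.1487154213911403 0.0013830255518374514 z 0.053394467445546 F [0.25 0.28 0.29] w 0.3530920180194068
-> [ 0.4692732  -0.03379026  0.049     ] [-0.0262 -0.0023  0.0073] [ 0.0007 -0.0001 -0.0005]
```

play_rows:
  commands:
    - [[-0.01,-0.002,0.007,0,0,0,0.3],[-0.02,-0.002,0.007,0,0,0,0.3],[-0.025,-0.002,0.007,0,0,0,0.3],[-0.03,-0.002,0.007,0,0,0,0.3],[-0.035,-0.002,0.007,0,0,0,0.3],[-0.04,-0.002,0.007,0,0,0,0.3],[-0.045,-0.002,0.007,0,0,0,0.3],[-0.05,-0.002,0.007,0,0,0,0.3]]

```text
time: 3.25
tool_pos: [0.4647, -0.047, 0.048]
tcp_rot: [2.5, 1.902, 0.0]
wrist_force: [0.7, 2.3, 2.1]
width: 0.349
grip_force: 1.2
```

play_rows:
  commands:
    - [[-0.005,0,0,0,0,0,0.3],[-0.01,0,0,0,0,0,0.3],[-0.015,0,0,0,0,0,0.3],[-0.015,0,0,0,0,0,0.3],[-0.015,0,0,0,0,0,0.3]]

```text
time: 3.75
tool_pos: [0.4615, -0.0558, 0.0475]
tcp_rot: [-2.5, -1.902, 0.002]
wrist_force: [0.7, -0.9, -0.4]
width: 0.346
grip_force: 0.0
```

```bash
python3 go.py -.08 0 .049; python3 - <<'E'
from h import *
v=np.vstack([cv2.resize(bot.read_camera(n)[a:a+100,b:b+160],None,fx=3,fy=3,interpolation=cv2.INTER_CUBIC) for n,a,b in(("top",190,205),("side",150,190))])
cv2.imwrite("pics/c1.png",v)
E
```

```text
t 3.75 plate xy -0.10969593043089085 -0.001604139369977851 z 0.047472826558398414 F [ 0.65 -0.86 -0.43] w 0.34620299341830124
-> [ 0.45517711 -0.08488136  0.049     ] [-0.0495  0.0027 -0.0025] [-0.0003  0.0002 -0.0002]
```

View pics/c1.png

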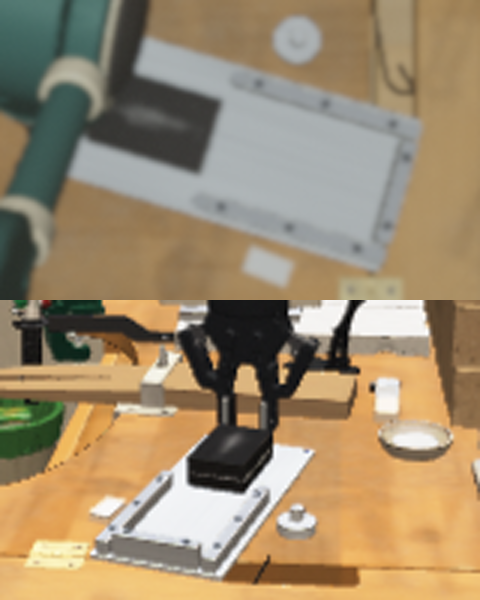

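The block has moved about 20 mm and lies flat. Its front corners in the top view are at about (279,224) and (273,248). Checking the lateral offset from these front corners:

```bash
cat > front.py <<'E'
from h import *
from go import U,V,PC
# block front/side edges from dark mask, in plate coords (z=top), points ahead of the arm
def front(lo,hi,n=3):
    c=cam("top"); im=np.mean([bot.read_camera("top").astype(float) for _ in range(n)],0)
    xs=np.arange(lo,hi,.002)
    def prof(a,b):  # sub-pixel grey at plate coords
        P=np.array([np.r_[PC+x*U+y*V,.036] for x,y in zip(a,b)]); q=proj(c,P).astype(np.float32)
        return cv2.remap(im.astype(np.float32),q[:,:1],q[:,1:],cv2.INTER_LINEAR).mean(-1).ravel()
    ys=np.arange(-.045,.0451,.0005); L=[]
    for x in xs:
        d=np.where(prof(np.full(len(ys),x),ys)<100)[0]
        d=d[abs(ys[d])<.04]
        if len(d): L.append((x,ys[d[0]],ys[d[-1]]))
    L=np.array(L); print((L*1000).round(1).tolist())
    fs=np.arange(lo,hi+.1,.0005); F=[]
    for y in(-.018,-.009,0,.009,.018):
        g=prof(fs,np.full(len(fs),y)); k=np.argmax(g>100); F.append((y,fs[k]))
    print("front",(np.array(F)*1000).round(1).tolist(),"slope",np.polyfit(*np.array(F).T,1)[0])
    print("side slopes",np.polyfit(L[:,0],L[:,1],1)[0],np.polyfit(L[:,0],L[:,2],1)[0],"mid",L[:,1:].mean()*1000)
if __name__=="__main__":
    import sys; front(*map(float,sys.argv[1:3]))
E
python3 front.py -.06 -.022
```

```text
[[-60.0, -28.5, 23.5], [-58.0, -29.0, 23.5], [-56.0, -28.5, 23.5], [-54.0, -28.5, 23.5], [-52.0, -28.5, 23.5], [-50.0, -28.5, 23.5], [-48.0, -28.5, 23.5], [-46.0, -28.5, 23.5], [-44.0, -28.5, 23.5], [-42.0, -28.5, 23.5], [-40.0, -28.5, 23.5], [-38.0, -28.5, 23.5], [-36.0, -28.5, 23.5], [-34.0, -28.5, 23.5], [-32.0, -28.5, 24.0], [-30.0, -28.5, 24.0], [-28.0, -28.5, 23.5], [-26.0, -28.5, 23.5], [-24.0, -28.5, 23.5]]
front [[-18.0, -12.5], [-9.0, -12.5], [0.0, -57.5], [9.0, -13.0], [18.0, -12.5]] slope -0.005555555555555514
side slopes 0.0035087719298245567 0.00482456140350888 mid -2.4868421052631184
```

Square, with a centre offset of about -2.5 mm against a margin of about 11 mm. I'll continue straight down the lane.

play_rows:
  commands:
    - [[-0.008,0.001,-0.002,0,0,0,0.3],[-0.017,0.001,-0.002,0,0,0,0.3],[-0.026,0.001,-0.002,0,0,0,0.3],[-0.035,0.001,-0.002,0,0,0,0.3],[-0.044,0.001,-0.002,0,0,0,0.3],[-0.053,0.001,-0.002,0,0,0,0.3],[-0.062,0.001,-0.002,0,0,0,0.3],[-0.071,0.001,-0.002,0,0,0,0.3]]

```text
time: 4.8
tool_pos: [0.4512, -0.0972, 0.0491]
tcp_rot: [-2.5, -1.902, -0.0]
wrist_force: [0.1, 1.1, -0.0]
width: 0.351
grip_force: 0.6
```

```bash
python3 front.py -.02 .018; python3 go.py .01 0 .049
```

```text
[[-20.0, -28.0, 39.5], [-18.0, -28.0, 39.5], [-16.0, -28.0, 39.5], [-14.0, -28.0, 39.5], [-12.0, -28.0, 39.5], [-10.0, -28.0, 39.5], [-8.0, -28.0, 26.5], [-6.0, -28.0, 25.0], [-4.0, -28.0, 24.5], [-2.0, -28.0, 24.5], [-0.0, -28.0, 24.5], [2.0, -28.0, 24.0], [4.0, -28.0, 24.0], [6.0, -28.0, 24.0], [8.0, -28.0, 24.5], [10.0, -28.0, 24.5], [12.0, -28.0, 24.5], [14.0, -28.0, 24.5], [16.0, -28.0, 24.5]]
front [[-18.0, 29.5], [-9.0, 29.5], [0.0, 29.5], [9.0, 29.5], [18.0, 29.5]] slope -2.4380787976227095e-16
side slopes 9.466817962566694e-17 -0.52324561403509 mid 0.6447368421053054
t 4.95 plate xy -0.06703336497632223 -0.0005276593705183203 z 0.04903619325620688 F [ 0.15  0.23 -1.06] w 0.3503480437210323
-> [ 0.43124036 -0.17163983  0.049     ] [-1.284e-01  1.000e-03  1.000e-04] [-0.      0.0001 -0.0004]
```

play_rows:
  commands:
    - [[-0.008,0.001,0,0,0,0,0.3],[-0.017,0.001,0,0,0,0,0.3],[-0.026,0.001,0,0,0,0,0.3],[-0.035,0.001,0,0,0,0,0.3],[-0.044,0.001,0,0,0,0,0.3],[-0.053,0.001,0,0,0,0,0.3],[-0.062,0.001,0,0,0,0,0.3],[-0.071,0.001,0,0,0,0,0.3]]

```text
time: 5.75
tool_pos: [0.4404, -0.1385, 0.049]
tcp_rot: [-2.5, -1.902, 0.0]
wrist_force: [0.5, 0.7, 0.0]
width: 0.352
grip_force: 0.5
```

play_rows:
  commands:
    - [[-0.008,0,0,0,0,0,0.3],[-0.016,0,0,0,0,0,0.3],[-0.024,0,0,0,0,0,0.3],[-0.032,0,0,0,0,0,0.3],[-0.038,0,0,0,0,0,0.3],[-0.044,0,0,0,0,0,0.3],[-0.044,0,0,0,0,0,0.3],[-0.044,0,0,0,0,0,0.3]]

```text
time: 6.55
tool_pos: [0.4336, -0.1636, 0.0491]
tcp_rot: [2.5, 1.902, -0.0]
wrist_force: [-0.2, 0.3, -0.3]
width: 0.352
grip_force: 0.0
```

```bash
python3 front.py .05 .09; python3 go.py .022 0 .049; python3 - <<'E'
from h import *
v=np.vstack([cv2.resize(bot.read_camera(n)[a:a+100,b:b+160],None,fx=3,fy=3,interpolation=cv2.INTER_CUBIC) for n,a,b in(("top",190,205),("side",150,190))])
cv2.imwrite("pics/c2.png",v)
E
```

```text
[[50.0, -3.5, 31.0], [52.0, -40.0, 32.0], [54.0, -40.0, 35.5], [56.0, -40.0, 39.5], [58.0, -40.0, 39.5], [60.0, -40.0, 39.5], [62.0, -40.0, 39.5], [64.0, -40.0, 39.5], [66.0, -40.0, 39.5], [68.0, -40.0, 39.5], [70.0, -40.0, 37.5], [72.0, -40.0, 32.0], [74.0, -40.0, 30.0], [76.0, -40.0, 29.5], [78.0, -40.0, 29.5], [80.0, -40.0, 29.0], [82.0, -40.0, 29.0], [84.0, -30.0, 30.0], [86.0, 7.5, 39.5], [88.0, 22.5, 39.5]]
front [[-18.0, 50.0], [-9.0, 50.0], [0.0, 52.5], [9.0, 86.5], [18.0, 87.5]] slope 1.2388888888888894
side slopes 0.545676691729324 -0.10432330827067687 mid 1.4250000000000456
t 6.7 plate xy 0.0013859359141860119 8.471355981279325e-05 z 0.04909370929215668 F [ 0.41 -0.68 -0.07] w 0.35350108826200694
-> [ 0.42804879 -0.18320763  0.049     ] [-0.0344 -0.0001  0.0002] [ 0.      0.     -0.0001]
```

View pics/c2.png

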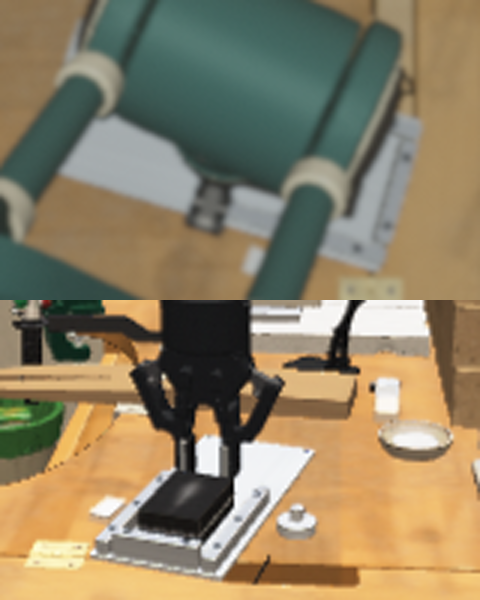

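The side view shows the block centred in the lane and flat, about 20 mm short of the stop. The arm hides it in the top view. I'll creep in while watching the force.

play_rows:
  commands:
    - [[-0.005,0,0,0,0,0,0.3],[-0.01,0,0,0,0,0,0.3],[-0.014,0,0,0,0,0,0.3],[-0.018,0,0,0,0,0,0.3],[-0.021,0,0,0,0,0,0.3],[-0.024,0,0,0,0,0,0.3],[-0.026,0,0,0,0,0,0.3],[-0.026,0,0,0,0,0,0.3]]

```text
time: 7.6
tool_pos: [0.4293, -0.1787, 0.049]
tcp_rot: [2.5, 1.902, -0.0]
wrist_force: [-0.3, 0.2, 0.5]
width: 0.345
grip_force: 0.0
```

play_rows:
  commands:
    - [[-0.001,0,0,0,0,0,0.3],[-0.002,0,0,0,0,0,0.3],[-0.003,0,0,0,0,0,0.3],[-0.003,0,0,0,0,0,0.3]]

```text
time: 8.0
tool_pos: [0.4289, -0.1802, 0.049]
tcp_rot: [-2.5, -1.903, 0.0]
wrist_force: [0.3, 1.5, -0.5]
width: 0.353
grip_force: 0.5
```

play_rows:
  commands:
    - [[-0.001,0,0,0,0,0,0.3],[-0.002,0,0,0,0,0,0.3],[-0.003,0,0,0,0,0,0.3]]

```text
time: 8.3
tool_pos: [0.4284, -0.1819, 0.049]
tcp_rot: [-2.5, -1.902, -0.0]
wrist_force: [1.3, 3.7, 0.7]
width: 0.349
grip_force: 2.0
```

```bash
python3 go.py .022 0 .049
```

```text
t 8.3 plate xy 0.02061267808218426 1.3549062695605672e-06 z 0.04904826348193719 F [1.32 3.69 0.74] w 0.3493172369933335
-> [ 0.42804879 -0.18320763  0.049     ] [-0.0023 -0.      0.0001] [-0.     -0.0001 -0.0002]
```

Force is starting to rise at the expected stop position. One more gentle nudge should confirm contact.

play_rows:
  commands:
    - [[-0.001,0,0,0,0,0,0.3],[-0.001,0,0,0,0,0,0.3],[-0.001,0,0,0,0,0,0.3]]

```text
time: 8.6
tool_pos: [0.4284, -0.1819, 0.0491]
tcp_rot: [-2.5, -1.902, -0.001]
wrist_force: [1.7, 4.6, 0.4]
width: 0.351
grip_force: 2.6
```

play_rows:
  commands:
    - [[-0.001,0,0,0,0,0,0.3],[-0.001,0,0,0,0,0,0.3],[-0.001,0,0,0,0,0,0.3]]

```text
time: 8.9
tool_pos: [0.4284, -0.1819, 0.0491]
tcp_rot: [-2.5, -1.901, -0.002]
wrist_force: [2.1, 8.3, 1.2]
width: 0.352
grip_force: 3.8
```

The block is home: the tool no longer advances and force has built to about 8 N. Now back off along the lane, then lift and look.

play_rows:
  commands:
    - [[0.005,0,0,0,0,0,0.3],[0.02,0,0,0,0,0,0.3],[0.04,0,0,0,0,0,0.3],[0.04,0,-0.08,0,0,0,0.3],[0.04,0,-0.16,0,0,0,0.3],[0.1,0,-0.24,0,0,0,0.3],[0.2,0,-0.3,0,0,0,0.3],[0.3,0,-0.3,0,0,0,0.3]]

```text
time: 9.7
tool_pos: [0.4691, -0.0429, 0.2268]
tcp_rot: [2.497, 1.896, 0.008]
wrist_force: [1.6, -0.1, -0.3]
width: 0.347
grip_force: 0.0
```

play_rows:
  commands:
    - [[0.12,0,0,0,0,0,0.3],[0.12,0,0,0,0,0,0.3],[0.12,0,0,0,0,0,0.3],[0.12,0,0,0,0,0,0.3]]

```text
time: 10.1
tool_pos: [0.4855, 0.0264, 0.222]
tcp_rot: [2.498, 1.905, -0.002]
wrist_force: [-0.4, 0.0, -0.1]
width: 0.349
grip_force: 0.0
```

```bash
python3 front.py .055 .1; python3 - <<'E'
from h import *
v=np.vstack([cv2.resize(bot.read_camera(n)[a:a+100,b:b+160],None,fx=3,fy=3,interpolation=cv2.INTER_CUBIC) for n,a,b in(("top",190,205),("side",150,190))])
cv2.imwrite("pics/c3.png",v); s=bot.read_state(); print(s["tool_pos"],s["wrist_force"],abs(s["joint_vel"]).max())
E
```

```text
[[55.0, -27.5, 25.0], [57.0, -27.5, 25.0], [59.0, -27.5, 25.0], [61.0, -27.5, 24.5], [63.0, -28.0, 24.5], [65.0, -28.0, 25.0], [67.0, -27.5, 25.0], [69.0, -27.5, 25.0], [71.0, -27.5, 25.0], [73.0, -28.0, 25.0], [75.0, -28.0, 25.0], [77.0, -28.0, 25.0], [79.0, -28.0, 25.0], [81.0, -27.5, 25.0], [83.0, -27.5, 25.0], [85.0, -27.5, 25.0], [87.0, -27.5, 25.0], [89.0, -28.0, 25.0], [91.0, -28.0, 25.0], [93.0, -28.0, 25.0], [95.0, -27.5, 25.5], [97.0, -28.0, 25.5], [99.0, -27.5, 25.0]]
front [[-18.0, 117.0], [-9.0, 117.5], [0.0, 117.0], [9.0, 117.0], [18.0, 117.5]] slope 0.005555555555554539
side slopes -0.00395256916996054 0.008399209486166057 mid -1.3586956521738707
[0.4855496  0.02477762 0.22204984] [-0.58851583  0.5005828  -0.2350271 ] 0.004665468533177796
```

View pics/c3.png

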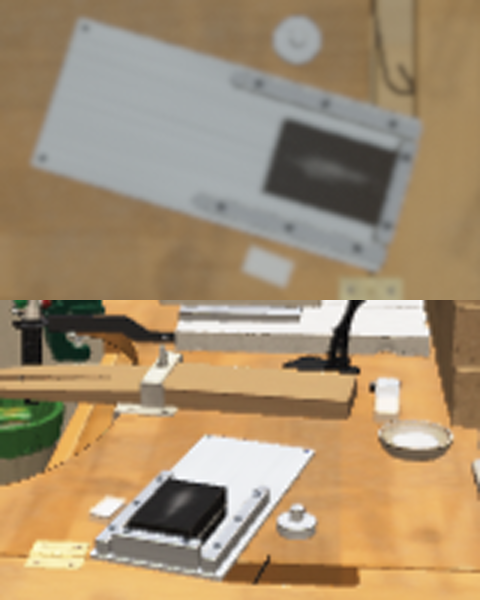

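Both views show the block flat, square and centred against the end stop, with the disc and solder box where they were.

```bash
python3 -c "
from workcell import bot
print(bot.finish_job())"
```

```text
the job is handed in; nothing more can be done
None
```

I pushed the charcoal block down the lane and against the end stop, then handed the job in; the last images show it flat, square and about 1.4 mm off centre, but no verdict was returned.

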